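Take the serving paddle out of the short drawer

ROBOT

A 6-joint arm with a two-finger parallel gripper is mounted at the origin on a cart in front of the work surface, level with it; the furniture and walls round the work are solid. World frame = base frame: x ahead of the robot, y to its left, z up, the work surface at z = 0. Lengths are in m, angles in rad, forces in N, time in s.
With the tool pointing down it reaches from about 0.25 to 0.725 m from the base axis. Payload 9.7 kg.
Tool frame: the origin (TCP) lies at the very end of the fingers, on their centre line; the grasp point (between the pads) lies 19 mm behind it; z points along the fingers, y is the line along which they close (so a half turn about z gives the same grasp; the last joint's range is limited). The gripper opens to 85 mm and grips with 20 to 120 N. Pads are 22 mm wide; open, the fingers measure 114 mm over their backs; the gripper's body (76 mm by 85 mm) begins 54 mm behind the grasp point. The pads swing forward as they close: fully open they stand 13 mm farther back than shut.
Start: joints at [-1.183, 0.087, 0.176, 1.66, 0, 1.571], TCP at [0.208, -0.509, 0.231] pointing down, gripper open.
Joint ranges: [-3.13, 3.13], [-0.85, 1.81], [-1.15, 1.24], [-2.2, 2.28], [-1.44, 1.52], [-3.14, 3.14]. Speed limits (rad/s): [2.22, 2.22, 2.57, 3.14, 3.14, 3.14].

INTERFACE

Orientations are given as a unit quaternion [x, y, z, w].
In Python, from bench import sensors, optics, order gives the robot as it stands.
- The arm moves only by the shell command python3 -m crank 'ROWS' [FORCE]. ROWS is JSON, a list of rows, each an object with "twist": the turn, a rotation vector about the tool's x, y, z in rad, a list of three; "travel": the shift along the tool's x, y, z in mm, a list of three; "gripper": the finger opening in mm, from 0 to 85.4. In form: [{"twist": [wx, wy, wz], "travel": [x, y, z], "gripper": gripper}, ...]. A call has 1 to 5 rows; each row is the pose to reach, as a shift and turn from the pose commanded when the call began, along the tool's axes at that moment; what a row does not reach only later rows make up. A row lasts 1/10 s, in which the tool goes at most 50 mm and 8.59 degrees, less where a joint would pass 70% of its speed; a pose out of reach is approached as far as the arm can. A call with a gripper value outside its range is refused whole. The fingers move at their own pace and stop on an object; FORCE is the grip in N (left out, the last holds). Time passes only in rows, so rows that repeat a pose let the fingers close. It gives the time, the measured TCP pose, the force, the opening and the grip force at its end, in the units of the state.
- sensors.get_state(): the state, without advancing time (a new reading comes with each control period).
- optics.get_image(name): name is "side" or "top"; returns a dict with "color" (480x640x3 uint8, red, green, blue), "range_z" (480x640 float32, m along the optical axis (not along the pixel's ray), 0 where there is no reading), "fx", "fy", "cx", "cy" (pixels), "dist_coeffs" ([k1, k2, p1, p2, k3] as OpenCV has them; the pictures are not rectified), "T" (4x4, takes a point from camera to world coordinates). Camera axes: x right, y up, looking along -z (the intrinsics and any distortion apply to the point x, -y, -z); pixel columns grow to the right and rows downward; lengths in m; the calibration is good to about 2 mm. A picture is of the moment at which its call begins.
- order.hand_in(): hands the job in; it is judged then, once.
The state is a dict: "time_s": time; "q": joint angles; "qvel": joint speeds; "joint_torque": joint torques, N m; "tcp_pos": TCP position; "tcp_rot": TCP orientation; "force": force on the tool from outside, world axes, zero at the start; "moment": the same for the moment, N m; "gripper_width": opening from 0.0 (shut) to 1.0 (fully open); "finger_force": force on a finger pad.
Only numpy, scipy, OpenCV 4.12 (cv2) and the standard library are available. Lean on these libraries where they do the work, as an engineer would, in place of code of your own. Each camera call takes 0.05 s, during which the arm holds its last target. There are 200 camera calls.

TASK

Pull the drawer of the small wooden chest open to its stop. It shows less than the length of the wooden serving paddle inside, so lift the paddle out handle first, tilted, drawing its blade out from under the chest's top without forcing it, and leave the drawer open. Finish while still holding the paddle: level, its blade over the bare serving board beside the chest and about a hand's breadth above it, touching nothing else; leave the board and the things standing around where they are.

Things in the scene. Friction and masses are not known exactly. Their poses are not given: they have to be found in the camera images.
- chest: low single-drawer chest of brown wood, fixed on the worktop towards its left end, 320 deep (x), 200 wide (y), 92 high. Origin: centre of its underside on the worktop; its -x axis points out of the front, the way the drawer opens; z up. The top panel is 12 thick, underside at z = 80, its front edge at x = -160, full width and depth.
- drawer (a joint): how far the drawer is pulled out, m: 0 shut, 0.155 at its stop; starts 0 to 0.02 open; about 2 N of friction, stays where left. Inside 290 long, 164 wide; floor at chest z = 21, sides up to z = 68, 14 thick front panel up to z = 77. Shut, that panel's inner face is at chest x = -146; at the stop the uncovered gap between it and the chest's top is 141 long.
- drawer_handle (a point): middle of the steel bar handle on the drawer's front: a level round bar 11 thick and 110 long across the front (along chest y), 35 in front of the face, 54 above the worktop; it can be pinched from above. Moves with the drawer.
- paddle: flat wooden serving paddle lying in the drawer with its handle towards the drawer's front, 246 long, 72 wide, 9 thick, 60 to 130 g. Origin: middle of its underside. Its +y axis runs along the handle to the handle's end (y = 123); the handle is 22 wide from y = 8 to 123; the blade is 72 wide and reaches y = -122; z is up through the thickness.
- paddle_handle_end (a point): point in the paddle's handle, 3 from its end (paddle y = 120), mid thickness
- paddle_blade (a point): middle of the paddle's blade (paddle y = -70), mid thickness
- paddle_blade_end (a point): point in the paddle's blade, 2 from its far edge (paddle y = -120), mid thickness
- board: bare white stone-look serving board (not the one far off to the right) lying on the worktop to the right of the chest, 400 (x) by 250 (y), top 18 above the worktop, 0.95 kg, loose. Origin: centre of its underside.
- spice_jar: square spice jar with a yellow cap, 42 wide, 96 high, standing on the back part of the chest's top; leave it alone. Origin: centre of its underside.
- salt: round glass salt shaker with a grey cap, 44 wide, 90 high, standing on the back part of the chest's top; leave it alone. Origin: centre of its underside.
- tumbler: plain drinking glass, 81 wide, 91 high, standing at the back of the worktop between chest and board; leave it alone. Origin: centre of its underside.

How it is judged:
By the outcome, as a careful person would: the job done as asked, in the order asked, and still so for the second after the job is handed in, while the arm keeps its last pose, push and grip.
It also fails if it takes over 64 s, if anything falls off the work surface, if the arm or the gripper's body presses on something with over 40 N, if the wrist force passes 120 N, or if a joint passes its speed limit or range.

## Working session

There is one attempt and no reset: what is moved stays moved. The work goes in short steps, Python scripts to look and compute and a shell command to move; the robot and the scene stay as the last step left them, time stands still between calls to the robot, and variables do not carry over. Pictures are saved under pics/ and viewed, at most 10 in all, crops included, and the job is handed in when it is done.

```bash
mkdir -p pics; ls; cat > h.py <<'E'
import numpy as np, cv2
from bench import sensors, optics, order
def grab(n,save=None):
    im=optics.get_image(n)
    if save: cv2.imwrite('pics/'+save,im['color'][:,:,::-1])
    return im
def pts(im):
    h,w=im['range_z'].shape
    K=np.array([[im['fx'],0,im['cx']],[0,im['fy'],im['cy']],[0,0,1]])
    u,v=np.meshgrid(np.arange(w),np.arange(h))
    p=cv2.undistortPoints(np.stack([u,v],-1).reshape(-1,1,2).astype(np.float64),K,np.array(im['dist_coeffs'])).reshape(h,w,2)
    z=im['range_z']
    c=np.stack([p[...,0]*z,-p[...,1]*z,-z,np.ones_like(z)],-1)
    P=(c@np.array(im['T']).T)[...,:3]; P[z==0]=np.nan
    return P
E
python3 - <<'E'
from h import *
for n in('top','side'):
    im=grab(n,n+'0.png'); P=pts(im); np.savez('/tmp/'+n,P=P,c=im['color'])
    print(n,np.array(im['T']).round(3).tolist(),im['fx'])
    for v in range(20,480,55): print(v,[(None if np.isnan(P[v,u,0]) else tuple(P[v,u].round(2).tolist())) for u in range(20,640,100)])
print(sensors.get_state())
E
```

```text
pics
top [[0.019, 0.989, -0.148, 0.354], [-1.0, 0.019, -0.001, -0.051], [0.002, 0.148, 0.989, 1.642], [0.0, 0.0, 0.0, 1.0]] 618.9824342444784
20 [(0.63, 0.23, 1.16), (0.63, 0.14, 1.14), (0.63, 0.04, 1.14), (0.62, -0.05, 1.15), (0.63, -0.14, 1.14), (0.63, -0.22, 1.15), (0.63, -0.32, 1.17)]
75 [(0.63, 0.3, 1.03), (0.63, 0.18, 1.01), (0.63, 0.06, 1.01), (0.62, -0.05, 1.03), (0.63, -0.15, 1.02), (0.63, -0.26, 1.03), (0.63, -0.37, 1.05)]
130 [(0.63, 0.39, 0.83), (0.63, 0.24, 0.82), (0.63, 0.09, 0.82), (0.62, -0.05, 0.85), (0.63, -0.18, 0.83), (0.63, -0.32, 0.85), (0.63, -0.46, 0.88)]
185 [(0.95, 1.31, -0.91), (0.62, 0.34, 0.5), (0.62, 0.14, 0.51), (0.62, -0.05, 0.53), (0.62, -0.23, 0.54), (0.63, -0.42, 0.54), (0.63, -0.62, 0.56)]
240 [(0.7, 1.29, -0.93), (0.58, 0.5, 0.0), (0.58, 0.21, 0.09), (0.6, -0.05, -0.0), (0.6, -0.31, 0.01), (0.61, -0.6, -0.0), (0.61, -0.9, -0.0)]
295 [(0.46, 1.26, -0.91), (0.43, 0.49, 0.01), (0.44, 0.2, 0.09), (0.45, -0.05, 0.0), (0.45, -0.31, 0.02), (0.45, -0.59, -0.0), (0.45, -0.9, -0.01)]
350 [(0.22, 1.25, -0.92), (0.25, 0.78, -0.91), (0.26, 0.36, -0.91), (0.27,
[... 1835 characters left out ...]
.91)]
{'time_s': 0.1, 'q': array([-1.18300939e+00,  8.74087335e-02,  1.75245756e-01,  1.65974650e+00,
        9.79748254e-06,  1.57080435e+00]), 'qvel': array([ 0.00057833, -0.00123604,  0.00243532,  0.00208661,  0.00097127,
       -0.0001569 ]), 'joint_torque': array([ 1.01562036e-03, -5.21561730e+01,  4.65654516e+01,  1.61669520e-02,
       -3.11826682e-06,  1.71657871e-05]), 'tcp_pos': array([ 0.20791521, -0.50900203,  0.23066854]), 'tcp_rot': array([ 9.81262100e-01,  1.92676884e-01, -1.02436832e-04, -5.47090291e-04]), 'force': array([ 0.66956821, -0.5217614 , -0.7492245 ]), 'moment': array([-0.0193593 ,  0.01151249,  0.025222  ]), 'finger_force': 0.0, 'gripper_width': 1.0018011642312272}
```

View pics/top0.png

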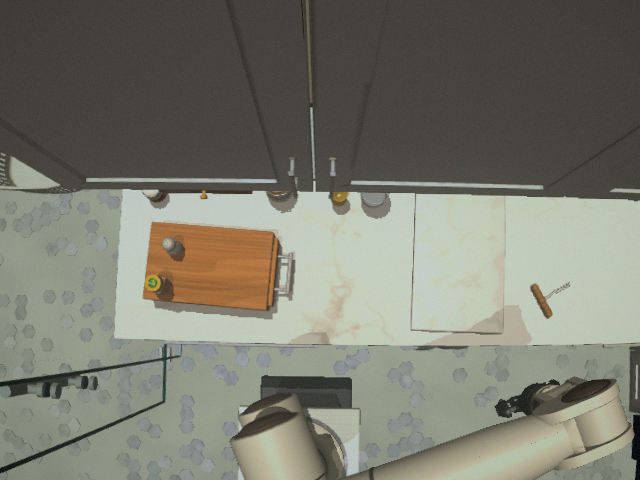

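View pics/side0.png

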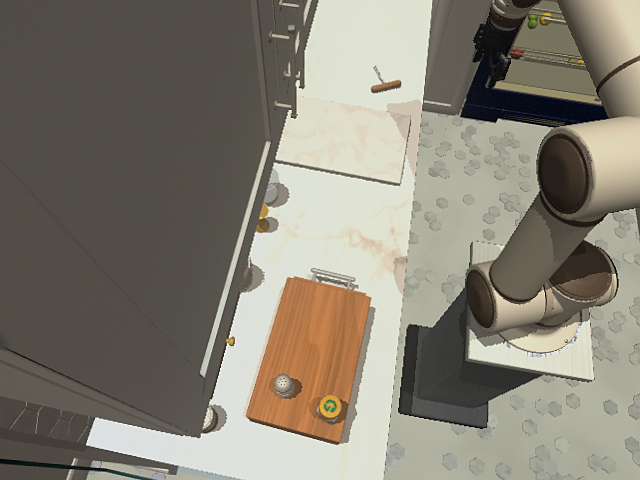

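```bash
python3 - <<'E'
import numpy as np,cv2
d=np.load('/tmp/top.npz');P=d['P'];c=d['c']
m=(abs(P[...,2]-.092)<.006)&(P[...,0]>.2)&(P[...,1]>0)
n,l,s,ce=cv2.connectedComponentsWithStats(m.astype(np.uint8))
for i in range(1,n):
  if s[i,4]>150:
    q=P[l==i][:,:2]; print(s[i],'rect',cv2.minAreaRect(q.astype(np.float32)))
m=(abs(P[...,2]-.018)<.006)&(P[...,0]>.2)&(P[...,1]<0)
n,l,s,ce=cv2.connectedComponentsWithStats(m.astype(np.uint8))
for i in range(1,n):
  if s[i,4]>1500: print(s[i],'board',cv2.minAreaRect(P[l==i][:,:2].astype(np.float32)))
# things higher on/near the chest and in front
for lo,hi in((.04,.065),(.065,.08),(.1,.25)):
  m=(P[...,2]>lo)&(P[...,2]<hi)&(P[...,0]>.15)&(P[...,0]<.62)&(P[...,1]>-.35)&(P[...,1]<.4)
  n,l,s,ce=cv2.connectedComponentsWithStats(m.astype(np.uint8))
  for i in range(1,n):
    if s[i,4]>30: print(lo,s[i],P[l==i].min(0).round(3),P[l==i].max(0).round(3))
E
```

```text
[ 143  222  131   89 8126] rect ((0.5115904808044434, 0.23740547895431519), (0.32293590903282166, 0.20064161717891693), 86.40409851074219)
[  411   194    95   140 10970] board ((0.5411902070045471, -0.4206639528274536), (0.252095490694046, 0.37376680970191956), 87.81017303466797)
0.04 [274 253  19  42 256] [0.445 0.024 0.042] [0.551 0.068 0.065]
0.065 [268 238  10  68 271] [0.415 0.062 0.065] [0.587 0.081 0.08 ]
0.1 [162 237  22  19 299] [0.531 0.299 0.101] [0.573 0.336 0.185]
0.1 [144 274  27  21 411] [0.433 0.327 0.1  ] [0.48  0.372 0.196]
0.1 [239 393  65  26 888] [ 0.15  -0.016  0.126] [0.203 0.134 0.25 ]
```

Top view: chest at about (210,266) with its handle at (285,275), so the front faces world −y. The bare board is at (458,262), the jar at (154,285), and the shaker at (172,245). The side view agrees: handle at (333,278) and board at (345,140). The tumbler must be the glass at (373,200).

```bash
cat >> h.py <<'E'
from scipy.spatial.transform import Rotation as Ro
C=np.array([.5116,.2374,0]); YAW=np.radians(86.4)
RC=Ro.from_euler('z',YAW)
def w(p): return C+RC.apply(p)
def ch(p): return RC.inv().apply(np.asarray(p)-C)
def down(yawdeg): 
    return Ro.from_matrix(np.array([[1,0,0],[0,-1,0],[0,0,-1]])).__class__.from_euler('z',yawdeg,degrees=True)*Ro.from_euler('x',180,degrees=True)
def delta(p,R):
    s=sensors.get_state(); R0=Ro.from_quat(s['tcp_rot'])
    print('travel',(R0.inv().apply(np.asarray(p)-s['tcp_pos'])*1000).round(1),'twist',(R0.inv()*R).as_rotvec().round(4))
E
python3 - <<'E'
from h import *
for n in('top','side'):
    d=np.load('/tmp/%s.npz'%n);P=d['P'].reshape(-1,3); P=P[~np.isnan(P[:,0])]
    q=ch(P)
    top=q[(abs(q[:,2]-.092)<.006)&(abs(q[:,0])<.2)&(abs(q[:,1])<.14)]
    print(n,'top',np.percentile(top,[1,50,99],axis=0).round(3).tolist())
    b=q[(q[:,0]<-.18)&(q[:,0]>-.25)&(abs(q[:,1])<.08)&(q[:,2]>.035)&(q[:,2]<.075)]
    c=b[b[:,0]<np.median(b[:,0])]
    print('bar',len(b),np.percentile(b,[3,50,97],axis=0).round(4).tolist()); h=np.histogram(b[:,0],bins=np.arange(-.25,-.178,.004)); print(h[0],h[1][0])
    f=q[(q[:,2]>.07)&(q[:,2]<.083)&(abs(q[:,1])<.09)&(q[:,0]<-.15)&(q[:,0]>-.2)]; print('panel',len(f),np.percentile(f,[3,50,97],axis=0).round(4).tolist())
    bd=P[(abs(P[:,2]-.018)<.006)&(P[:,1]<-.2)&(P[:,1]>-.65)]; print('board',np.percentile(bd,[1,50,99],axis=0).round(3).tolist())
delta(w([-.205,0,.2]),down(176.4))
E
```

```text
top top [[-0.158, -0.098, 0.086], [-0.015, 0.0, 0.092], [0.155, 0.098, 0.098]]
bar 230 [[-0.2107, -0.049, 0.0494], [-0.2043, 0.0018, 0.0579], [-0.1829, 0.0513, 0.0641]]
[ 0  0  0  0  0  0  0  0  0 19 68 64 36  6 12  7 13] -0.25
panel 310 [[-0.1723, -0.0809, 0.0712], [-0.1661, 0.0012, 0.0767], [-0.1591, 0.0833, 0.0825]]
board [[0.359, -0.62, 0.012], [0.535, -0.418, 0.018], [0.721, -0.295, 0.024]]
side top [[-0.154, -0.098, 0.089], [0.006, -0.0, 0.093], [0.159, 0.096, 0.097]]
bar 249 [[-0.2089, -0.0486, 0.0533], [-0.2021, 0.0014, 0.059], [-0.1845, 0.0506, 0.0636]]
[ 0  0  0  0  0  0  0  0  0  1 50 76 77 10 11 12  9] -0.25
panel 174 [[-0.1699, -0.0801, 0.0745], [-0.1663, 0.0025, 0.0778], [-0.1632, 0.0828, 0.0814]]
board [[0.36, -0.624, 0.013], [0.53, -0.406, 0.019], [0.713, -0.29, 0.024]]
travel [ 474.1 -391.6   31.1] twist [-3.000e-04 -1.500e-03 -2.691e+00]
```

```bash
python3 -m crank '[{"twist":[0,0,0],"travel":[40,-33,2],"gripper":25},{"twist":[0,0,0],"travel":[79,-65,5],"gripper":25},{"twist":[0,0,0],"travel":[119,-98,8],"gripper":25},{"twist":[0,0,0],"travel":[158,-131,10],"gripper":25},{"twist":[0,0,0],"travel":[158,-131,10],"gripper":25}]'
python3 -m crank '[{"twist":[0,0,0],"travel":[40,-33,2],"gripper":25},{"twist":[0,0,0],"travel":[79,-65,5],"gripper":25},{"twist":[0,0,0],"travel":[119,-98,8],"gripper":25},{"twist":[0,0,0],"travel":[158,-131,10],"gripper":25},{"twist":[0,0,0],"travel":[158,-131,10],"gripper":25}]'
python3 -m crank '[{"twist":[0,0,0],"travel":[40,-33,2],"gripper":25},{"twist":[0,0,0],"travel":[79,-65,5],"gripper":25},{"twist":[0,0,0],"travel":[119,-98,8],"gripper":25},{"twist":[0,0,0],"travel":[158,-130,10],"gripper":25},{"twist":[0,0,0],"travel":[158,-130,10],"gripper":25}]'
python3 -m crank '[{"twist":[0,0,-0.14],"travel":[0,0,0],"gripper":25},{"twist":[0,0,-0.28],"travel":[0,0,0],"gripper":25},{"twist":[0,0,-0.42],"travel":[0,0,0],"gripper":25},{"twist":[0,0,-0.56],"travel":[0,0,0],"gripper":25},{"twist":[0,0,-0.7],"travel":[0,0,0],"gripper":25}]'
python3 -m crank '[{"twist":[0,0,-0.14],"travel":[0,0,0],"gripper":25},{"twist":[0,0,-0.28],"travel":[0,0,0],"gripper":25},{"twist":[0,0,-0.42],"travel":[0,0,0],"gripper":25},{"twist":[0,0,-0.56],"travel":[0,0,0],"gripper":25},{"twist":[0,0,-0.7],"travel":[0,0,0],"gripper":25}]'
python3 -m crank '[{"twist":[0,0,-0.14],"travel":[0,0,0],"gripper":25},{"twist":[0,0,-0.28],"travel":[0,0,0],"gripper":25},{"twist":[0,0,-0.42],"travel":[0,0,0],"gripper":25},{"twist":[0,0,-0.56],"travel":[0,0,0],"gripper":25},{"twist":[0,0,-0.7],"travel":[0,0,0],"gripper":25}]'
python3 -m crank '[{"twist":[0,0,-0.14],"travel":[0,0,0],"gripper":25},{"twist":[0,0,-0.28],"travel":[0,0,0],"gripper":25},{"twist":[0,0,-0.42],"travel":[0,0,0],"gripper":25},{"twist":[0,0,-0.59],"travel":[0,0,0],"gripper":25},{"twist":[0,0,-0.59],"travel":[0,0,0],"gripper":25}]'
python3 -c "
from h import *
delta(w([-.205,0,.04]),down(176.4)); s=sensors.get_state(); print(s['q'].round(2),s['gripper_width'],s['force'],s['time_s'])"
```

```text
time_s: 0.6
tcp_pos: [0.3062, -0.3244, 0.2213]
tcp_rot: [0.981, 0.195, 0.0, -0.0]
force: [-0.3, -1.1, -0.5]
gripper_width: 0.289
finger_force: 0.0
time_s: 1.1
tcp_pos: [0.4029, -0.1434, 0.2108]
tcp_rot: [0.981, 0.195, -0.0, -0.001]
force: [-0.6, -0.9, -0.1]
gripper_width: 0.289
finger_force: 0.0
time_s: 1.6
tcp_pos: [0.5, 0.0361, 0.1999]
tcp_rot: [0.981, 0.194, -0.001, -0.0]
force: [-1.7, -1.4, -0.8]
gripper_width: 0.29
finger_force: 0.0
time_s: 2.1
tcp_pos: [0.4985, 0.0317, 0.2011]
tcp_rot: [0.854, 0.52, -0.0, 0.0]
force: [0.7, -1.0, 0.3]
gripper_width: 0.292
finger_force: 0.0
time_s: 2.6
tcp_pos: [0.4985, 0.0316, 0.2011]
tcp_rot: [0.625, 0.781, -0.0, -0.0]
force: [-0.7, -0.4, -0.4]
gripper_width: 0.296
finger_force: 0.0
time_s: 3.1
tcp_pos: [0.4985, 0.0316, 0.2011]
tcp_rot: [0.319, 0.948, -0.0, -0.0]
force: [1.1, -0.5, 0.6]
gripper_width: 0.295
finger_force: 0.0
time_s: 3.6
tcp_pos: [0.4985, 0.0318, 0.2011]
tcp_rot: [0.031, 1.0, -0.0, -0.0]
force: [0.5, 0.3, 0.3]
gripper_width: 0.291
finger_force: 0.0
travel [ -0.2   1.1 161.1] twist [-0.0004 -0.0004  0.0009]
[ 0.06 -0.04 -0.01  1.6  -0.    0.13] 0.29064011581274335 [0.50039587 0.30560956 0.32449946] 3.6
```

```bash
python3 -m crank '[{"twist":[0,0,0],"travel":[0,1,40],"gripper":25},{"twist":[0,0,0],"travel":[0,1,80],"gripper":25},{"twist":[0,0,0],"travel":[0,1,120],"gripper":25},{"twist":[0,0,0],"travel":[0,1,145],"gripper":25},{"twist":[0,0,0],"travel":[0,1,160],"gripper":25}]'
python3 -m crank '[{"twist":[0,0,0],"travel":[0,0,0],"gripper":20},{"twist":[0,0,0],"travel":[0,0,0],"gripper":15},{"twist":[0,0,0],"travel":[0,0,0],"gripper":8},{"twist":[0,0,0],"travel":[0,0,0],"gripper":5},{"twist":[0,0,0],"travel":[0,0,0],"gripper":5}]' 40
```

```text
time_s: 4.1
tcp_pos: [0.4976, 0.0321, 0.0396]
tcp_rot: [0.034, 0.999, -0.002, -0.001]
force: [-6.5, -35.3, 35.8]
gripper_width: 0.291
finger_force: 0.0
time_s: 4.6
tcp_pos: [0.4989, 0.0339, 0.0419]
tcp_rot: [0.032, 0.999, -0.0, 0.0]
force: [-1.2, -1.9, 2.9]
gripper_width: 0.111
finger_force: 39.3
```

```bash
python3 -m crank '[{"twist":[0,0,0],"travel":[0,-8,0],"gripper":5},{"twist":[0,0,0],"travel":[0,-22,0],"gripper":5},{"twist":[0,0,0],"travel":[0,-38,0],"gripper":5},{"twist":[0,0,0],"travel":[0,-54,0],"gripper":5},{"twist":[0,0,0],"travel":[0,-70,0],"gripper":5}]'
python3 -m crank '[{"twist":[0,0,0],"travel":[0,-16,0],"gripper":5},{"twist":[0,0,0],"travel":[0,-32,0],"gripper":5},{"twist":[0,0,0],"travel":[0,-46,0],"gripper":5},{"twist":[0,0,0],"travel":[0,-58,0],"gripper":5},{"twist":[0,0,0],"travel":[0,-66,0],"gripper":5}]'
python3 -m crank '[{"twist":[0,0,0],"travel":[0,-3,0],"gripper":5},{"twist":[0,0,0],"travel":[0,-5,0],"gripper":5},{"twist":[0,0,0],"travel":[0,-7,0],"gripper":5},{"twist":[0,0,0],"travel":[0,-8,0],"gripper":5},{"twist":[0,0,0],"travel":[0,-9,0],"gripper":5}]'
python3 -c "
from h import *
print(ch(sensors.get_state()['tcp_pos']))"
```

```text
time_s: 5.1
tcp_pos: [0.4942, -0.0367, 0.0419]
tcp_rot: [0.032, 0.999, 0.0, 0.0]
force: [-0.9, 3.5, 4.2]
gripper_width: 0.11
finger_force: 39.7
time_s: 5.6
tcp_pos: [0.4898, -0.103, 0.0419]
tcp_rot: [0.032, 0.999, 0.0, 0.0]
force: [-2.6, 2.8, 4.3]
gripper_width: 0.109
finger_force: 39.8
time_s: 6.1
tcp_pos: [0.4893, -0.1113, 0.0419]
tcp_rot: [0.032, 0.999, 0.0, 0.0]
force: [-3.6, 2.5, 6.0]
gripper_width: 0.109
finger_force: 39.8
[-0.34944807  0.00040689  0.04190553]
```

```bash
python3 -m crank '[{"twist":[0,0,0],"travel":[0,-1,0],"gripper":5},{"twist":[0,0,0],"travel":[0,-2,0],"gripper":5},{"twist":[0,0,0],"travel":[0,-2,0],"gripper":5}]'
python3 -m crank '[{"twist":[0,0,0],"travel":[0,-1,0],"gripper":5},{"twist":[0,0,0],"travel":[0,-1,0],"gripper":5}]'
```

```text
time_s: 6.4
tcp_pos: [0.4892, -0.1122, 0.0419]
tcp_rot: [0.032, 0.999, 0.001, 0.0]
force: [-1.7, 9.3, 6.7]
gripper_width: 0.108
finger_force: 40.0
time_s: 6.6
tcp_pos: [0.4892, -0.1122, 0.0419]
tcp_rot: [0.031, 1.0, 0.002, 0.0]
force: [-1.9, 14.2, 7.3]
gripper_width: 0.109
finger_force: 40.1
```

```bash
python3 -m crank '[{"twist":[0,0,0],"travel":[0,1.5,0],"gripper":5},{"twist":[0,0,0],"travel":[0,1.5,0],"gripper":12},{"twist":[0,0,0],"travel":[0,1.5,0],"gripper":20},{"twist":[0,0,0],"travel":[0,1.5,0],"gripper":20},{"twist":[0,0,0],"travel":[0,1.5,-5],"gripper":20}]'
python3 -m crank '[{"twist":[0,0,0],"travel":[0,0,-20],"gripper":20},{"twist":[0,0,0],"travel":[0,0,-60],"gripper":20},{"twist":[0,0,0],"travel":[0,0,-100],"gripper":20},{"twist":[0,0,0],"travel":[0,-50,-140],"gripper":20},{"twist":[0,0,0],"travel":[0,-90,-160],"gripper":20}]'
python3 -m crank '[{"twist":[0,0,0],"travel":[0,-40,0],"gripper":40},{"twist":[0,0,0],"travel":[20,-80,0],"gripper":40},{"twist":[0,0,0],"travel":[40,-120,0],"gripper":40},{"twist":[0,0,0],"travel":[40,-120,0],"gripper":40}]'
python3 - <<'E'
from h import *
for n in('top','side'):
    im=grab(n,n+'1.png'); P=pts(im); np.savez('/tmp/%s1'%n,P=P,c=im['color'])
a=cv2.imread('pics/top1.png')[210:330,170:350]; b=cv2.imread('pics/side1.png')[180:360,230:410]
a=cv2.resize(a,(600,400),interpolation=cv2.INTER_CUBIC)[:, :]; b=cv2.resize(b,(540,540),interpolation=cv2.INTER_CUBIC)
cv2.imwrite('pics/t1c.png',a);cv2.imwrite('pics/s1c.png',b)
E
```

```text
time_s: 7.1
tcp_pos: [0.4888, -0.1124, 0.0458]
tcp_rot: [0.032, 0.999, 0.0, -0.001]
force: [-0.1, -0.4, -0.8]
gripper_width: 0.236
finger_force: 0.0
time_s: 7.6
tcp_pos: [0.4845, -0.1949, 0.2051]
tcp_rot: [0.03, 1.0, -0.0, 0.001]
force: [0.9, -0.6, -0.8]
gripper_width: 0.235
finger_force: 0.0
time_s: 8.0
tcp_pos: [0.4341, -0.3157, 0.2023]
tcp_rot: [0.034, 0.999, -0.0, -0.0]
force: [1.4, 0.5, -0.9]
gripper_width: 0.466
finger_force: 0.0
```

View pics/t1c.png

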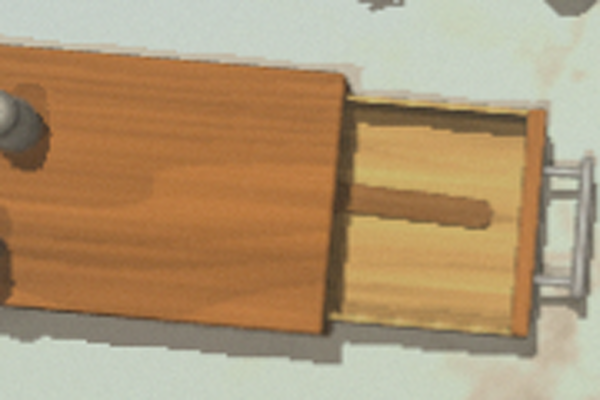

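View pics/s1c.png

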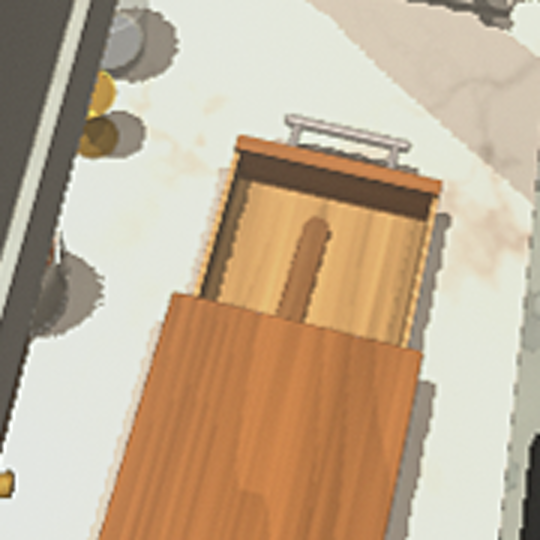

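The drawer is open. The top crop shows the paddle's handle on the pale floor from (345,195) to its end at (490,213), slightly skewed, and the side crop agrees with its end at (317,222). Next I'll measure it.

```bash
python3 - <<'E'
from h import *
for n in('top','side'):
    d=np.load('/tmp/%s1.npz'%n);P=d['P'];c=d['c'].astype(int)
    q=ch(P.reshape(-1,3)).reshape(P.shape)
    box=(q[...,0]>-.30)&(q[...,0]<-.165)&(abs(q[...,1])<.06)&(q[...,2]<.045)&(q[...,2]>.01)
    # ray-cast onto z=.030 using camera centre
    im=optics.get_image(n); o=np.array(im['T'])[:3,3]
    g=c.sum(-1)[box]; t=cv2.threshold(np.clip(g/3,0,255).astype(np.uint8),0,255,cv2.THRESH_OTSU)[0]
    m=(box&(c.sum(-1)/3<t)).astype(np.uint8)
    k,l,s,_=cv2.connectedComponentsWithStats(m); i=1+s[1:,4].argmax(); m=l==i
    X=P[m]; X=o+(X-o)*((o[2]-.030)/(o[2]-X[:,2]))[:,None]
    r=ch(X); vx,vy,x0,y0=cv2.fitLine(r[:,:2].astype(np.float32),cv2.DIST_L2,0,.01,.01).ravel()
    u=np.array([vx,vy])*(-1 if vx>0 else 1); a=(r[:,:2]-[x0,y0])@u; b=(r[:,:2]-[x0,y0])@[-u[1],u[0]]
    e=np.array([x0,y0])+u*np.percentile(a,99.5)
    print(n,t,m.sum(),'rawz',np.median(q[m][:,2]).round(4),'angle off -x deg',np.degrees(np.arctan2(-u[1],-u[0])).round(1),'end',e.round(4),'len',np.ptp(a).round(3),'width',np.percentile(b,[3,97]).round(4), 'start',(np.array([x0,y0])+u*a.min()).round(4))
E
```

```text
top 129.0 445 rawz 0.0283 angle off -x deg 5.8 end [-0.2785 -0.0109] len 0.118 width [-0.0384  0.0182] start [-0.1609  0.0011]
side 138.0 333 rawz 0.0305 angle off -x deg -2.6 end [-0.2759 -0.0053] len 0.095 width [-0.0114  0.0112] start [-0.1817 -0.0097]
```

```bash
python3 - <<'E'
from h import *
for n in('top','side'):
    d=np.load('/tmp/%s1.npz'%n);P=d['P'];c=d['c'].astype(int)
    q=ch(P.reshape(-1,3)).reshape(P.shape)
    box=(q[...,0]>-.29)&(q[...,0]<-.19)&(abs(q[...,1])<.04)&(q[...,2]<.045)&(q[...,2]>.01)
    g=(c.sum(-1)/3)[box]; t=cv2.threshold(np.clip(g,0,255).astype(np.uint8),0,255,cv2.THRESH_OTSU)[0]
    m=box&(c.sum(-1)/3<t)
    for lo in np.arange(-.28,-.19,.015):
        s=m&(q[...,0]>=lo)&(q[...,0]<lo+.015)
        if s.sum(): print(n,lo.round(3),s.sum(),'y mid',q[s][:,1].mean().round(4),np.percentile(q[s][:,1],[2,98]).round(4),'z',q[s][:,2].mean().round(4))
E
```

```text
top -0.28 47 y mid -0.0057 [-0.0163  0.0044] z 0.0276
top -0.265 52 y mid -0.0058 [-0.0184  0.0048] z 0.0276
top -0.25 52 y mid -0.0072 [-0.0196  0.0047] z 0.0289
top -0.235 55 y mid -0.0076 [-0.0184  0.0036] z 0.0286
top -0.22 55 y mid -0.0081 [-0.0204  0.003 ] z 0.0287
top -0.205 55 y mid -0.0084 [-0.0213  0.0027] z 0.0293
side -0.28 36 y mid -0.0058 [-0.0159  0.006 ] z 0.0296
side -0.265 48 y mid -0.0063 [-0.0186  0.0044] z 0.03
side -0.25 57 y mid -0.0071 [-0.019  0.004] z 0.03
side -0.235 55 y mid -0.0074 [-0.0199  0.0035] z 0.0297
side -0.22 52 y mid -0.0083 [-0.0201  0.0026] z 0.0301
side -0.205 55 y mid -0.0089 [-0.0202  0.0028] z 0.0304
```

```bash
python3 -m crank '[{"twist":[0,0,0.14],"travel":[0,0,0],"gripper":40},{"twist":[0,0,0.28],"travel":[0,0,0],"gripper":40},{"twist":[0,0,0.42],"travel":[0,0,0],"gripper":40},{"twist":[0,0,0.56],"travel":[0,0,0],"gripper":40},{"twist":[0,0,0.7],"travel":[0,0,0],"gripper":40}]'
python3 -m crank '[{"twist":[0,0,0.14],"travel":[0,0,0],"gripper":40},{"twist":[0,0,0.28],"travel":[0,0,0],"gripper":40},{"twist":[0,0,0.42],"travel":[0,0,0],"gripper":40},{"twist":[0,0,0.56],"travel":[0,0,0],"gripper":40},{"twist":[0,0,0.7],"travel":[0,0,0],"gripper":40}]'
python3 -m crank '[{"twist":[0,0,0.14],"travel":[0,0,0],"gripper":40},{"twist":[0,0,0.213],"travel":[0,0,0],"gripper":40},{"twist":[0,0,0.213],"travel":[0,0,0],"gripper":40}]'
python3 -c "
from h import *
delta(w([-.225,-.0079,.15]),down(84))"
```

```text
time_s: 8.7
tcp_pos: [0.4373, -0.3105, 0.2023]
tcp_rot: [0.374, 0.927, 0.0, 0.0]
force: [0.5, 0.1, -0.3]
gripper_width: 0.469
finger_force: 0.0
time_s: 9.2
tcp_pos: [0.4373, -0.3105, 0.2023]
tcp_rot: [0.67, 0.743, 0.0, 0.0]
force: [-0.2, 0.9, 0.4]
gripper_width: 0.469
finger_force: 0.0
time_s: 9.5
tcp_pos: [0.4372, -0.3107, 0.2022]
tcp_rot: [0.743, 0.669, 0.0, 0.0]
force: [0.8, 0.5, 0.1]
gripper_width: 0.47
finger_force: 0.0
travel [328.4  34.   52.3] twist [ 0.0002 -0.0001 -0.0001]
```

```bash
python3 -m crank '[{"twist":[0,0,0],"travel":[40,4,0],"gripper":40},{"twist":[0,0,0],"travel":[85,9,0],"gripper":40},{"twist":[0,0,0],"travel":[130,14,0],"gripper":40},{"twist":[0,0,0],"travel":[175,18,0],"gripper":40},{"twist":[0,0,0],"travel":[220,23,0],"gripper":40}]'
python3 -m crank '[{"twist":[0,0,0],"travel":[40,4,10],"gripper":40},{"twist":[0,0,0],"travel":[80,8,25],"gripper":40},{"twist":[0,0,0],"travel":[100,10,40],"gripper":40},{"twist":[0,0,0],"travel":[108,11,52],"gripper":40},{"twist":[0,0,0],"travel":[108,11,52],"gripper":40}]'
python3 -c "
from h import *
delta(w([-.225,-.0079,.022]),down(84))"
```

```text
time_s: 10.0
tcp_pos: [0.4827, -0.0929, 0.2024]
tcp_rot: [0.742, 0.67, 0.0, 0.0]
force: [0.7, 1.0, 1.3]
gripper_width: 0.468
finger_force: 0.0
time_s: 10.5
tcp_pos: [0.5042, 0.0119, 0.1485]
tcp_rot: [0.742, 0.67, -0.001, -0.001]
force: [-0.5, 0.3, 0.3]
gripper_width: 0.468
finger_force: 0.0
travel [  0.7   1.4 126.5] twist [-0.0025  0.0004  0.0027]
```

```bash
python3 -m crank '[{"twist":[0,0,0],"travel":[0,1,35],"gripper":40},{"twist":[0,0,0],"travel":[0,1,70],"gripper":40},{"twist":[0,0,0],"travel":[0,1,100],"gripper":40},{"twist":[0,0,0],"travel":[0,1,118],"gripper":40},{"twist":[0,0,0],"travel":[0,1,118],"gripper":40}]'
python3 -c "
from h import *
delta(w([-.225,-.0079,.022]),down(84))"
```

```text
time_s: 11.0
tcp_pos: [0.5045, 0.0095, 0.0303]
tcp_rot: [0.744, 0.669, -0.001, -0.001]
force: [-0.2, -0.4, -0.3]
gripper_width: 0.468
finger_force: 0.0
travel [2.9 0.6 8.3] twist [-0.0035  0.0007 -0.0017]
```

```bash
python3 -m crank '[{"twist":[0,0,0],"travel":[0,0,3],"gripper":40},{"twist":[0,0,0],"travel":[0,0,6],"gripper":40},{"twist":[0,0,0],"travel":[0,0,8],"gripper":40},{"twist":[0,0,0],"travel":[0,0,8],"gripper":35}]'
python3 -m crank '[{"twist":[0,0,0],"travel":[0,0,0],"gripper":28},{"twist":[0,0,0],"travel":[0,0,0],"gripper":24},{"twist":[0,0,0],"travel":[0,0,0],"gripper":18},{"twist":[0,0,0],"travel":[0,0,0],"gripper":15},{"twist":[0,0,0],"travel":[0,0,0],"gripper":15}]' 90
```

```text
time_s: 11.4
tcp_pos: [0.5062, 0.0105, 0.0246]
tcp_rot: [0.744, 0.669, 0.0, 0.0]
force: [0.5, -0.1, -0.4]
gripper_width: 0.408
finger_force: 0.0
time_s: 11.9
tcp_pos: [0.5062, 0.0107, 0.0248]
tcp_rot: [0.744, 0.669, 0.0, 0.0]
force: [-1.7, -0.3, 4.6]
gripper_width: 0.216
finger_force: 88.1
```

```bash
python3 -m crank '[{"twist":[0,-0.056,0],"travel":[0.5,0,-11.5],"gripper":15},{"twist":[0,-0.112,0],"travel":[1.7,0,-23],"gripper":15},{"twist":[0,-0.168,0],"travel":[3.4,0,-34],"gripper":15},{"twist":[0,-0.224,0],"travel":[5.7,0,-45.5],"gripper":15},{"twist":[0,-0.28,0],"travel":[8.7,0,-56.5],"gripper":15}]' 100
python3 - <<'E'
from h import *
s=sensors.get_state(); print(ch(s['tcp_pos']),Ro.from_quat(s['tcp_rot']).apply([1,0,0]))
a=grab('side')['color'][180:360,230:430,::-1]; cv2.imwrite('pics/s2c.png',cv2.resize(a,(600,540),interpolation=cv2.INTER_CUBIC))
E
```

```text
time_s: 12.4
tcp_pos: [0.5069, 0.0193, 0.0812]
tcp_rot: [0.736, 0.662, -0.104, 0.094]
force: [0.4, 0.1, -1.2]
gripper_width: 0.209
finger_force: 98.2
[-0.21792425 -0.00900364  0.08117513] [ 0.10166764  0.95502433 -0.27855379]
```

View pics/s2c.png

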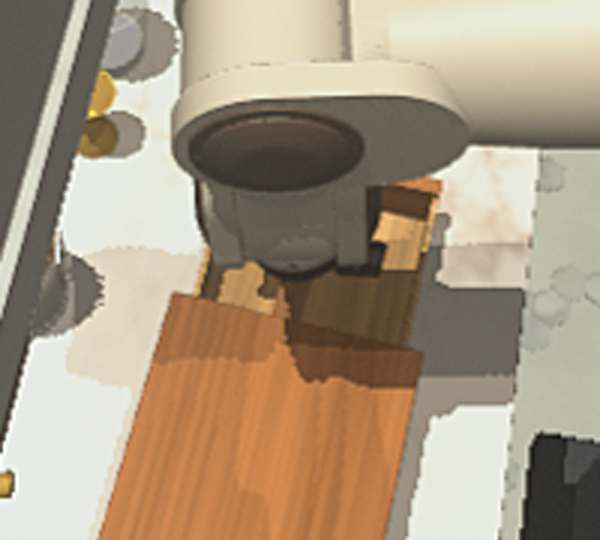

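The gripper sits over the gap and hides the handle. The opening and the −1 N load both say the paddle is held and hanging freely, so I'll draw it out along its own axis.

```bash
python3 -m crank '[{"twist":[0,0,0],"travel":[-7,0,0],"gripper":15},{"twist":[0,0,0],"travel":[-17,0,0],"gripper":15},{"twist":[0,0,0],"travel":[-28,0,0],"gripper":15},{"twist":[0,0,0],"travel":[-39,0,0],"gripper":15},{"twist":[0,0,0],"travel":[-50,0,0],"gripper":15}]'
python3 -m crank '[{"twist":[0,0,0],"travel":[-12,0,0],"gripper":15},{"twist":[0,0,0],"travel":[-24,0,0],"gripper":15},{"twist":[0,0,0],"travel":[-36,0,0],"gripper":15},{"twist":[0,0,0],"travel":[-48,0,0],"gripper":15},{"twist":[0,0,0],"travel":[-58,0,0],"gripper":15}]'
python3 -m crank '[{"twist":[0,0,0],"travel":[-12,0,0],"gripper":15},{"twist":[0,0,0],"travel":[-24,0,0],"gripper":15},{"twist":[0,0,0],"travel":[-36,0,0],"gripper":15},{"twist":[0,0,0],"travel":[-48,0,0],"gripper":15},{"twist":[0,0,0],"travel":[-60,0,0],"gripper":15}]'
python3 - <<'E'
from h import *
s=sensors.get_state(); print(ch(s['tcp_pos']),s['force'],s['moment'])
a=grab('side')['color'][120:360,230:430,::-1]; cv2.imwrite('pics/s3c.png',cv2.resize(a,(500,600),interpolation=cv2.INTER_CUBIC))
E
```

```text
time_s: 12.95
tcp_pos: [0.5015, -0.0301, 0.0947]
tcp_rot: [0.737, 0.662, -0.104, 0.093]
force: [-0.2, -0.3, -1.6]
gripper_width: 0.206
finger_force: 98.2
time_s: 13.45
tcp_pos: [0.4958, -0.085, 0.1108]
tcp_rot: [0.736, 0.662, -0.104, 0.093]
force: [-0.1, -0.5, -0.8]
gripper_width: 0.202
finger_force: 98.2
time_s: 13.95
tcp_pos: [0.4897, -0.1422, 0.1273]
tcp_rot: [0.736, 0.662, -0.104, 0.093]
force: [0.7, 0.5, -1.2]
gripper_width: 0.207
finger_force: 98.2
[-0.38027209 -0.00199154  0.12733903] [ 0.68439909  0.48378923 -1.21567755] [ 0.24557649  0.02797957 -0.02766881]
```

View pics/s3c.png

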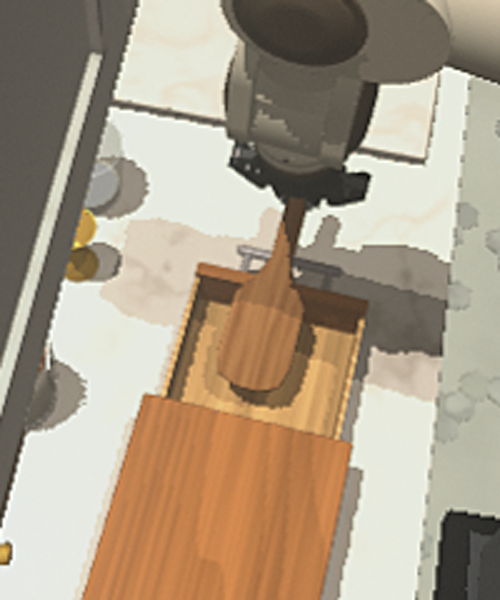

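The whole blade is now out, lying over the uncovered gap with its end at (258,388), clear of the chest's top edge at about (250,415). Next is a straight lift, then levelling.

```bash
python3 -m crank '[{"twist":[0,0,0],"travel":[-5,0,-18],"gripper":15},{"twist":[0,0,0],"travel":[-11,0,-38],"gripper":15},{"twist":[0,0,0],"travel":[-18,0,-62],"gripper":15},{"twist":[0,0,0],"travel":[-25,0,-86],"gripper":15},{"twist":[0,0,0],"travel":[-30,0,-104],"gripper":15}]'
python3 -m crank '[{"twist":[0,0.05,0],"travel":[0,0,0],"gripper":15},{"twist":[0,0.11,0],"travel":[0,0,0],"gripper":15},{"twist":[0,0.17,0],"travel":[0,0,0],"gripper":15},{"twist":[0,0.23,0],"travel":[0,0,0],"gripper":15},{"twist":[0,0.28,0],"travel":[0,0,0],"gripper":15}]'
cat > tilt.py <<'E'
from h import *
import sys
s=sensors.get_state(); R=Ro.from_quat(s['tcp_rot']); print('tcp',s['tcp_pos'].round(4),'toolx',R.apply([1,0,0]).round(3))
for n in('side','top'):
    im=grab(n,sys.argv[1]+n+'.png'); P=pts(im); t=R.inv().apply((P.reshape(-1,3)-s['tcp_pos'])).reshape(P.shape)
    m=(t[...,0]>.05)&(t[...,0]<.21)&(abs(t[...,1])<.05)&(abs(t[...,2])<.04)
    p=P[m]
    if len(p)<30: print(n,len(p));continue
    q=t[m]; print(n,len(p),'toolframe min/max',np.percentile(q,[1,99],axis=0).round(4).tolist())
    A=np.c_[p[:,:2]-p[:,:2].mean(0),np.ones(len(p))]; c=np.linalg.lstsq(A,p[:,2],rcond=None)[0]
    ax=R.apply([1,0,0])[:2]; ax/=np.linalg.norm(ax)
    print(' slope toward blade deg',np.degrees(np.arctan(c[:2]@ax)).round(2),'roll deg',np.degrees(np.arctan(c[:2]@[-ax[1],ax[0]])).round(2),'z',p[:,2].mean().round(4),'centre',p[:,:2].mean(0).round(4))
E
python3 tilt.py a
```

```text
time_s: 14.5
tcp_pos: [0.49, -0.1416, 0.237]
tcp_rot: [0.736, 0.662, -0.103, 0.094]
force: [0.4, -0.1, -0.7]
gripper_width: 0.207
finger_force: 98.3
time_s: 15.0
tcp_pos: [0.4898, -0.1417, 0.2355]
tcp_rot: [0.744, 0.669, 0.001, -0.001]
force: [0.6, 0.0, -1.0]
gripper_width: 0.204
finger_force: 98.2
tcp [ 0.4898 -0.1417  0.2355] toolx [0.106 0.994 0.002]
side 1579 toolframe min/max [[0.0541, -0.0347, -0.0082], [0.1943, 0.0331, 0.0022]]
 slope toward blade deg -0.93 roll deg -0.01 z 0.2398 centre [ 0.5031 -0.0066]
top 1516 toolframe min/max [[0.0542, -0.0348, -0.0101], [0.1914, 0.0332, 0.0036]]
 slope toward blade deg -0.57 roll deg 0.08 z 0.2393 centre [ 0.5029 -0.0107]
```

```bash
python3 -c "
from h import *
delta([.35,-.415,.2355],down(84))"
```

```text
travel [-286.1 -109.6   -0.5] twist [-0.0001 -0.0006 -0.0029]
```

```bash
python3 -m crank '[{"twist":[0,0.013,0],"travel":[-15,-6,0],"gripper":15},{"twist":[0,0.013,0],"travel":[-40,-16,0],"gripper":15},{"twist":[0,0.013,0],"travel":[-70,-27,0],"gripper":15},{"twist":[0,0.013,0],"travel":[-100,-38,0],"gripper":15},{"twist":[0,0.013,0],"travel":[-130,-50,0],"gripper":15}]'
python3 -m crank '[{"twist":[0,0,0],"travel":[-30,-12,0],"gripper":15},{"twist":[0,0,0],"travel":[-60,-24,0],"gripper":15},{"twist":[0,0,0],"travel":[-90,-35,0],"gripper":15},{"twist":[0,0,0],"travel":[-120,-46,0],"gripper":15},{"twist":[0,0,0],"travel":[-142,-55,0],"gripper":15}]'
python3 -m crank '[{"twist":[0,0,0.06],"travel":[-5,-2,0],"gripper":15},{"twist":[0,0,0.15],"travel":[-12,-4,0],"gripper":15},{"twist":[0,0,0.25],"travel":[-14,-5,0],"gripper":15},{"twist":[0,0,0.35],"travel":[-14,-5,0],"gripper":15},{"twist":[0,0,0.45],"travel":[-14,-5,0],"gripper":15}]'
python3 -m crank '[{"twist":[0,0,0.11],"travel":[0,0,0],"gripper":15},{"twist":[0,0,0.22],"travel":[0,0,0],"gripper":15},{"twist":[0,0,0.33],"travel":[0,0,0],"gripper":15},{"twist":[0,0,0.44],"travel":[0,0,0],"gripper":15},{"twist":[0,0,0.55],"travel":[0,0,0],"gripper":15}]'
python3 -m crank '[{"twist":[0,0,0.11],"travel":[0,0,0],"gripper":15},{"twist":[0,0,0.22],"travel":[0,0,0],"gripper":15},{"twist":[0,0,0.33],"travel":[0,0,0],"gripper":15},{"twist":[0,0,0.42],"travel":[0,0,0],"gripper":15},{"twist":[0,0,0.5],"travel":[0,0,0],"gripper":15}]'
python3 tilt.py b
```

```text
time_s: 15.6
tcp_pos: [0.4257, -0.2663, 0.2353]
tcp_rot: [0.743, 0.669, 0.004, -0.004]
force: [0.6, -0.0, -1.4]
gripper_width: 0.209
finger_force: 98.2
time_s: 16.1
tcp_pos: [0.3557, -0.4022, 0.2332]
tcp_rot: [0.744, 0.668, 0.004, -0.004]
force: [-0.0, 0.2, -1.3]
gripper_width: 0.208
finger_force: 98.2
time_s: 16.6
tcp_pos: [0.3501, -0.4142, 0.2331]
tcp_rot: [0.875, 0.484, 0.003, -0.005]
force: [0.2, 0.3, -1.3]
gripper_width: 0.209
finger_force: 98.2
time_s: 17.1
tcp_pos: [0.3502, -0.414, 0.2332]
tcp_rot: [0.974, 0.228, 0.001, -0.006]
force: [-0.1, 1.0, -0.8]
gripper_width: 0.207
finger_force: 98.2
time_s: 17.6
tcp_pos: [0.3502, -0.414, 0.2331]
tcp_rot: [1.0, -0.019, -0.0, -0.006]
force: [0.3, 0.1, -1.0]
gripper_width: 0.206
finger_force: 98.2
tcp [ 0.3502 -0.414   0.2331] toolx [ 0.999 -0.039 -0.   ]
side 974 toolframe min/max [[0.053, -0.037, -0.0085], [0.1921, 0.0308, 0.0032]]
 slope toward blade deg -0.53 roll deg -0.36 z 0.2373 centre [ 0.4816 -0.4134]
top 1415 toolframe min/max [[0.0539, -0.0342, -0.0104], [0.1903, 0.034, 0.0038]]
 slope toward blade deg -0.66 roll deg 0.74 z 0.2365 centre [ 0.4804 -0.4187]
```

```bash
python3 -c "
from h import *
delta([.35,-.418,.113],down(-2.2)*Ro.from_euler('y',.011))"
```

```text
travel [-1.000e-01  5.500e+00  1.201e+02] twist [-0.0121  0.0112  0.0024]
```

```bash
python3 -m crank '[{"twist":[-0.012,0.011,0],"travel":[0,5,15],"gripper":15},{"twist":[-0.012,0.011,0],"travel":[0,5,40],"gripper":15},{"twist":[-0.012,0.011,0],"travel":[0,5,70],"gripper":15},{"twist":[-0.012,0.011,0],"travel":[0,5,100],"gripper":15},{"twist":[-0.012,0.011,0],"travel":[0,5,120],"gripper":15}]'
python3 -m crank '[{"twist":[0,0,0],"travel":[0,0,0],"gripper":15},{"twist":[0,0,0],"travel":[0,0,0],"gripper":15},{"twist":[0,0,0],"travel":[0,0,0],"gripper":15},{"twist":[0,0,0],"travel":[0,0,0],"gripper":15},{"twist":[0,0,0],"travel":[0,0,0],"gripper":15}]'
python3 tilt.py c
python3 - <<'E'
from h import *
d0=np.load('/tmp/top.npz')['P']; im=grab('top'); P=pts(im)
bd=P[(abs(P[...,2]-.018)<.006)&(P[...,1]<-.2)&(P[...,1]>-.65)]; print('board',np.percentile(bd,[1,50,99],axis=0).round(3).tolist())
for r in((.1,.25),):
  for Q in(d0,P):
    q=ch(Q.reshape(-1,3)); m=(q[:,2]>.1)&(q[:,2]<.2)&(q[:,0]>-.1)&(q[:,0]<.16)&(abs(q[:,1])<.1)
    for s in(q[:,1]>0,q[:,1]<=0): print(q[m&s].mean(0).round(4))
q=ch(P.reshape(-1,3)); b=q[(q[:,2]>.07)&(q[:,2]<.083)&(abs(q[:,1])<.08)&(q[:,0]<-.25)&(q[:,0]>-.35)]; print('panel x',np.percentile(b[:,0],[3,50,97]).round(4))
E
```

```text
time_s: 18.2
tcp_pos: [0.3496, -0.4168, 0.1109]
tcp_rot: [1.0, -0.016, 0.005, -0.001]
force: [-0.0, -0.1, -0.7]
gripper_width: 0.209
finger_force: 98.2
time_s: 18.7
tcp_pos: [0.3504, -0.418, 0.1142]
tcp_rot: [1.0, -0.018, 0.006, 0.0]
force: [-0.5, -0.2, -1.8]
gripper_width: 0.207
finger_force: 98.3
tcp [ 0.3504 -0.418   0.1142] toolx [ 0.999 -0.035  0.013]
side 884 toolframe min/max [[0.0532, -0.0373, -0.0095], [0.1903, 0.0322, 0.0039]]
 slope toward blade deg 0.08 roll deg -1.65 z 0.1199 centre [ 0.4807 -0.4178]
top 1241 toolframe min/max [[0.0528, -0.0343, -0.0109], [0.19, 0.0344, 0.0052]]
 slope toward blade deg 0.03 roll deg -0.67 z 0.1189 centre [ 0.4803 -0.4222]
board [[0.364, -0.629, 0.012], [0.565, -0.399, 0.018], [0.722, -0.294, 0.024]]
[0.0976 0.0631 0.1647]
[ 0.0753 -0.0339  0.151 ]
[0.097  0.0616 0.1649]
[ 0.0723 -0.0345  0.1494]
panel x [-0.3138 -0.3073 -0.3007]
```

View pics/cside.png

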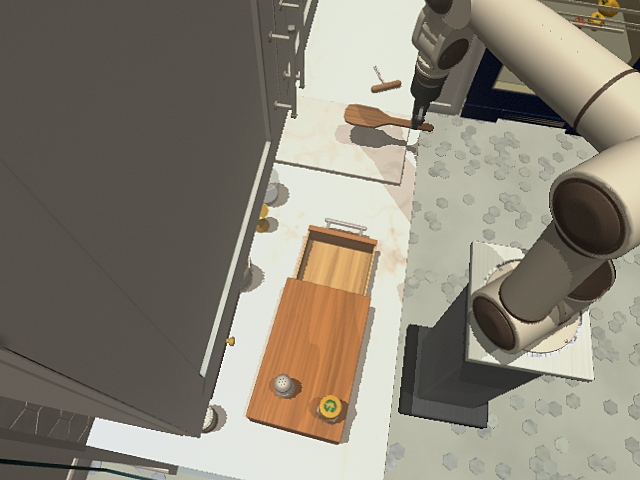

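View pics/ctop.png

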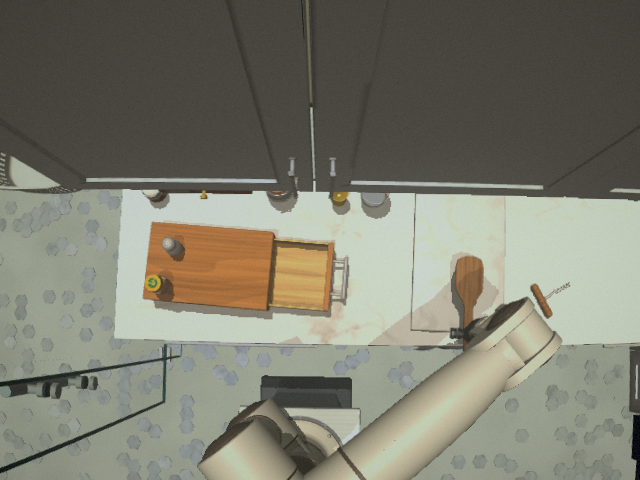

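Both views show the paddle level over the bare board, with its blade at (468,280) in the top view and about 92 mm of clearance. The drawer is still at its stop, the chest's jar and shaker have not moved, and the board and tumbler look undisturbed.

```bash
python3 -c "
from h import *
print(order.hand_in())"
```

```text
the job is handed in; nothing more can be done
None
```

The job is handed in: the drawer is open to its stop and the paddle is held level about 92 mm above the bare board; one unexplained contact of about 50 N occurred while lowering onto the drawer handle, and I couldn't tell whether fingers or gripper body touched.

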